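# Clamp the sign stand's pole at its length mark

### The job

Take the threaded pole with the ring mark from the wooden block and put its foot down into the open clamp collar of the table sign stand. Then hold the pole with its ring mark level with the collar's top (it slides down if let go; one grip can span the pole and the cam lever beside it) and press the cam lever fully closed towards the pole. Finish still holding the pole at its mark with the lever shut, and leave everything else on the table where it is.

Things in the scene. Friction and masses are not known exactly. Their poses are not given: they have to be found in the camera images.
- upper_pole: The pole to use: loose, steel, 0.13 to 0.21 kg, 16 mm in diameter, 180 mm long, its top 14 mm a 10 mm threaded stud, its lowest 4 mm an 11 mm pilot. Stands in one hole of the wooden block, foot 12 mm above the table. Origin: centre of its foot, z towards the stud. The only rod with a thin black ring mark round it, 82 mm above the foot.
- ring_mark (a point): Point on the pole's axis at the middle of its ring mark, 82 mm above the foot; axes as the pole's.
- pole_foot (a point): Centre of the pole's foot, at its lower end.
- sign_stand: Heavy sign stand, does not move: round foot 170 mm across, aluminium tube, black clamp collar 37 mm in diameter with its top 125 mm above the table. Origin on the table under the tube's axis, z up; the lever is on its +y side. Slippery vertical bore, 18 mm, mouth widened to 26 mm, down to a stop 19 mm above the table.
- collar_top (a point): Centre of the collar's mouth, level with its top, 125 mm above the table; axes as the stand's. The pole, resting on the bore's stop, shows 74 mm above this and its ring mark is hidden 24 mm below; unless held or clamped it slides back down to there. As the lever shuts, the pole in a grip settles by 1 to 2 mm.
- cam_lever (a joint): Cam lever angle, rad. 0 closed: handle upright beside the pole. 0.57 to 0.62 (the start) open: handle leans out to the stand's +y. Level pin along the stand's x, 21 mm from the bore axis, 4 mm above collar top. Friction holds it where left (8 to 14 N inwards at the tip moves it). Closing swings the tip in and up; in the last 0.15 rad its nose clamps the pole 20 mm above the collar.
- lever_tip (a point): Upper end of the lever's handle, middle of its outer face; handle 20 mm wide, 8 mm thick. Open: 54 mm from the bore axis to the stand's +y, 56 mm above collar top. Closed: 18 and 66 mm. A grip across pole and handle is about 62 mm open, 26 mm closed. The pin's black cheeks reach 12 mm above collar top, 11 to 31 mm from the axis to +y.
- pole_block: Heavy light-wood block that does not move, 64 (x) by 230 (y) by 60 mm high, origin under its middle on the table. Three holes 18 mm in diameter and 48 mm deep, 75 mm apart along its y; the pole and two other rods stand in them in any order.
- card_rod: Bystander: thin rod with a black 42 mm sleeve below and a small card clip on top, 160 mm high, in another hole of the block. Origin at its foot.
- stub_pole: Bystander: short plain pole 16 mm in diameter with a black 25 mm ball on top, 142 mm high, no ring mark, in another hole of the block. Origin at its foot.
- rice_ball_a: Bystander: wrapped rice ball, 74 mm across, 58 mm high. Origin under its middle.
- rice_ball_b: Bystander: another rice ball, 78 mm across, 61 mm high.
- sauce_cup_a: Bystander: small lidded sauce cup, 57 mm across, 59 mm high. Origin under its middle.
- sauce_cup_b: Bystander: another such sauce cup.
- marker: Bystander: marker pen lying on the table, 130 mm long, 15 mm thick.
Not all that is in view belongs to the job. Leave any orange look-alike of the sign_stand alone.

How it is judged:
On the way, in this order (a step that is already met when the one before it is completed fails the run):
1. the pole's foot is inside the stand's bore, at least 30 mm down, with the lever still open (z of pole_foot in the frame of collar_top below -0.03 m and horizontal distance between pole_foot and collar_top below 0.006 m and value of joint cam_lever above 0.3 rad), for 0.1 s.
2. the lever is shut with the ring mark at the collar's top and the pole held by the fingers (value of joint cam_lever below 0.08 rad and z of ring_mark in the frame of collar_top between -0.005 and 0.005 m and contact force between the fingers and upper_pole above 1 N), for 0.2 s.
At the end, for the whole second after the job is handed in: The pole stands in the stand's collar with its ring mark level with the collar's top (within 5 mm up or down), upright and still, the cam lever fully closed (under 0.08 rad), and the fingers still hold the pole (more than 1 N) (all of step 2 and horizontal distance between ring_mark and collar_top below 0.005 m and angle between upper_pole's own z axis and vertical below 0.08 rad and linear speed of upper_pole below 0.02 m/s); the arm keeps its last pose, push and grip.
It fails at once if the lever is shut on the pole while the ring mark is more than 10 mm off the collar's top (value of joint cam_lever below 0.12 rad and (z of ring_mark in the frame of collar_top below -0.01 m or z of ring_mark in the frame of collar_top above 0.01 m)).
It fails at once if another rod of the block is pulled out, knocked over or shifted (distance of any of card_rod, stub_pole from where it was at the start of the episode above 0.02 m).
It fails at once if a rice ball, sauce cup or the marker is pushed away or knocked over (distance of any of rice_ball_a, rice_ball_b, sauce_cup_a, sauce_cup_b, marker from where it was at the start of the episode above 0.03 m).
It also fails if it takes over 67 s, if anything falls off the work surface, if the arm or the gripper's body presses on something with over 40 N, if the wrist force passes 120 N, or if a joint passes its speed limit or range.

### The arm

A 7-joint arm with a two-finger parallel gripper is mounted at the origin on the work surface. World frame = base frame: x ahead of the robot, y to its left, z up, the work surface at z = 0. Lengths are in m, angles in rad, forces in N, time in s.
With the tool pointing down it reaches from about 0.4 to 0.85 m from the base axis. Payload 4.5 kg.
Tool frame: the origin (TCP) lies midway between the tips of the shut fingers; the grasp point (between the pads) lies r.grip_point_offset behind it (r.grip_point_offset is the distance from the TCP to the grasp point, in m); z points along the fingers, y is the line along which they close (so a half turn about z gives the same grasp; the last joint's range is limited). The gripper opens to 88 mm and grips with 3 to 60 N. Pads are 18 mm wide; open, the fingers measure 123 mm over their backs; the gripper's body (75 mm by 187 mm) begins 45 mm behind the grasp point.
Start: joints at [-1.074, 0.689, -0.195, 1.565, 0.157, 0.902, -0.215], TCP at [0.279, 0.559, 0.239] pointing down, gripper open.
Joint ranges: [-3.01, 3.01], [-0.46, 2.08], [-1.47, 1.51], [0.13, 2.56], [-1, 4.14], [0.04, 2.09], [-2.66, 2.66]. Speed limits (rad/s): [2.57, 2.57, 3.14, 3.14, 3.14, 3.14, 3.14].

### API

Orientations are given as a unit quaternion [x, y, z, w].
In Python, from plant import r gives the robot as it stands.
- The arm moves only by the shell command python3 -m jog 'ROWS' [FORCE]. ROWS is JSON, a list of rows, each an object of numbers: "wx", "wy", "wz": the turn, a rotation vector about the world's x, y, z as a fraction of full scale; "dx", "dy", "dz": the shift along the world's x, y, z as a fraction of full scale; "hand": the closure, from 0 (fully open) to 1 (shut). In form: [{"wx": .., "wy": .., "wz": .., "dx": .., "dy": .., "dz": .., "hand": ..}, ...]. A call has 1 to 5 rows; each row shifts and turns the commanded pose from where the row before left it; what a row does not reach is not made up. Full scale, the value 1, is 0.25 m for a shift and 2 rad for a turn. A row lasts 1/12 s, in which the tool goes at most 41.7 mm and 7.16 degrees, less where a joint would pass 70% of its speed; a pose out of reach is approached as far as the arm can. A call with a number of a shift or a turn outside -1 to 1 is refused whole. A call with a gripper value outside its range is refused whole. The fingers move at their own pace and stop on an object; FORCE is the grip in N (left out, the last holds). Time passes only in rows, so rows that do not move let the fingers close. It gives the time, the measured TCP pose, the force, the opening and the grip force at its end, in the units of the state.
- r.get_state(): the state, without advancing time (a new reading comes with each control period).
- r.snapshot(name): name is "side" or "top" or "wrist"; returns the picture (400x640x3 uint8, red, green, blue); there is no depth.
- r.camera_info(name): a dict with "mtx" (3x3 intrinsics, pixels), "R" (3x3) and "t" (3): a world point X has camera coordinates R X + t. Camera axes: x right, y down, z forward; pixel columns grow to the right and rows downward; lengths in m; the calibration is good to about 2 mm. A picture is of the moment at which its call begins: read the wrist's pose just before it. camera_info takes no time and is no camera call; for the wrist camera it gives the pose at the moment of the call.
- r.finish_job(): hands the job in; it is judged then, once.
Trained networks look in the newest picture that a camera, given by its name, has taken for a name from the list of things; names that differ only in an ending like _2 or _b are one class to them, and where a whole thing is asked for, a point or a joint stands for the part that bears it (a point fixed in the world has none). Each returns a list of dicts, best first, with "p" (0 to 1); they miss things now and then, are a little off and sometimes report something else, mostly with a low value. They report only what shows in the picture. A call takes as long as a camera call. They do not tell look-alikes from the thing itself.
- r.search_frame(camera, query): "bbox" ([left, top, right, bottom] in pixels, round what is visible of it).
- r.masks_of(camera, query): "region" (400x640 bool, what is visible of it) and "bbox" ([left, top, right, bottom] in pixels, round what is visible of it).
The state is a dict: "clock": time; "q": joint angles; "qd": joint speeds; "joint_torque": joint torques, N m; "tool_pos": TCP position; "eef_rot": TCP orientation; "contact_force": force on the tool from outside, world axes, zero at the start; "moment": the same for the moment, N m; "opening": opening from 0.0 (shut) to 1.0 (fully open); "finger_force": force on a finger pad.
Only numpy, scipy, OpenCV 4.12 (cv2) and the standard library are available. Lean on these libraries where they do the work, as an engineer would, in place of code of your own. Each camera call takes 0.05 s, during which the arm holds its last target. There are 200 camera calls.

## Working session

There is one attempt and no reset: what is moved stays moved. The work goes in short steps, Python scripts to look and compute and a shell command to move; the robot and the scene stay as the last step left them, time stands still between calls to the robot, and variables do not carry over. Pictures are saved under pics/ and viewed, at most 10 in all, crops included, and the job is handed in when it is done.

```bash
mkdir -p pics; ls
python3 - <<'E'
from plant import r
import cv2
s=r.get_state(); print(s['clock'],s['tool_pos'],s['eef_rot'],r.grip_point_offset,s['opening'])
ims=[]
for c in ('side','top'):
    im=r.snapshot(c); cv2.imwrite(f'pics/{c}0.png',im[...,::-1])
    i=r.camera_info(c); print(c,i['mtx'].tolist(),i['R'].round(4).tolist(),i['t'].round(4).tolist())
    for q in ('upper_pole','sign_stand','pole_block','lever_tip','ring_mark'):
        print(q,[(round(d['p'],2),[round(float(x)) for x in d['bbox']]) for d in r.search_frame(c,q)[:4]])
E
```

```text
pics
0.0 [0.27881179 0.55868414 0.23793377] [ 2.29293680e-01  9.73356879e-01 -8.80883132e-04 -1.35197042e-04] 0.0187 0.9976230392416834
side [[383.9340026959997, 0.0, 320.46825516297775], [0.0, 383.9340026959997, 199.5064374303623], [0.0, 0.0, 1.0]] [[0.6845, -0.7288, -0.0149], [-0.5668, -0.5193, -0.6395], [0.4584, 0.4462, -0.7686]] [-0.3229, 0.4154, 0.6733]
upper_pole [(0.54, [270, 149, 282, 190]), (0.54, [400, 188, 420, 221])]
sign_stand [(0.79, [387, 232, 462, 324]), (0.69, [400, 190, 422, 223]), (0.57, [310, 339, 404, 400]), (0.29, [345, 171, 372, 195])]
pole_block [(0.77, [240, 162, 318, 234]), (0.19, [232, 246, 272, 282])]
lever_tip [(0.71, [415, 232, 430, 253]), (0.69, [387, 233, 465, 327]), (0.61, [345, 339, 358, 366]), (0.16, [401, 191, 421, 222])]
ring_mark [(0.78, [270, 152, 283, 194])]
top [[395.3699064912419, 0.0, 316.966162778598], [0.0, 395.3699064912419, 196.53171517093892], [0.0, 0.0, 1.0]] [[0.0181, -0.9997, 0.0179], [-0.984, -0.021, -0.1768], [0.1771, -0.0144, -0.9841]] [0.0457, 0.5524, 0.8862]
upper_pole [(0.63, [245, 191, 260, 203])]
sign_stand [(0.82, [398, 258, 471, 330]), (0.56, [393, 156, 458, 220]), (0.47, [209, 191, 225, 201]), (0.38, [244, 191, 258, 206])]
pole_block [(0.76, [203, 187, 308, 227]), (0.74, [295, 119, 320, 153])]
lever_tip [(0.76, [436, 294, 457, 304]), (0.49, [422, 180, 433, 187])]
ring_mark [(0.49, [242, 190, 258, 209])]
```

View pics/side0.png

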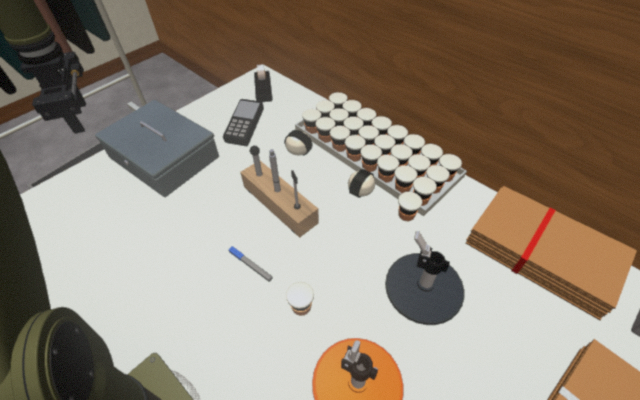

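View pics/top0.png

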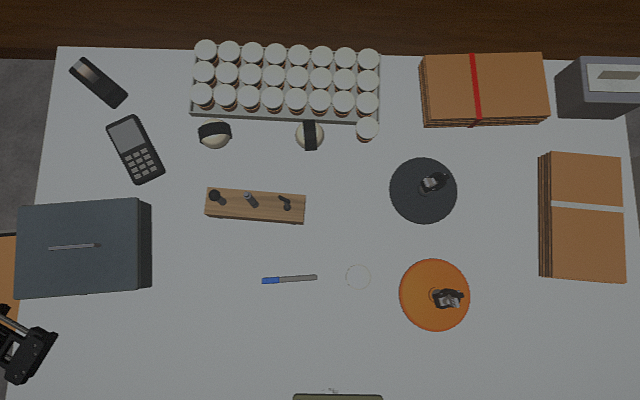

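Candidates for the pole in side view: the ball-topped stub (255,150), the plain tall rod (275,170) and the card-clip rod (296,190). The tall middle rod is the choice. Stands: the black one (425,287) is wanted, the orange one (358,385) is the look-alike. I'll check this in a close crop.

Run:
```python
import cv2,numpy as np
s=cv2.imread('pics/side0.png');t=cv2.imread('pics/top0.png')
f=lambda im,x,y,w,h,W,H:cv2.resize(im[y:y+h,x:x+w],(W,H),interpolation=cv2.INTER_CUBIC)
a=np.hstack([f(s,235,140,90,66,400,296),f(s,385,220,90,66,400,296)])
b=np.hstack([f(t,200,175,120,88,400,296),f(t,385,150,80,59,400,296)])
cv2.imwrite('pics/crop1.png',np.vstack([a,b]))
```

```text
(no output)
```

View pics/crop1.png

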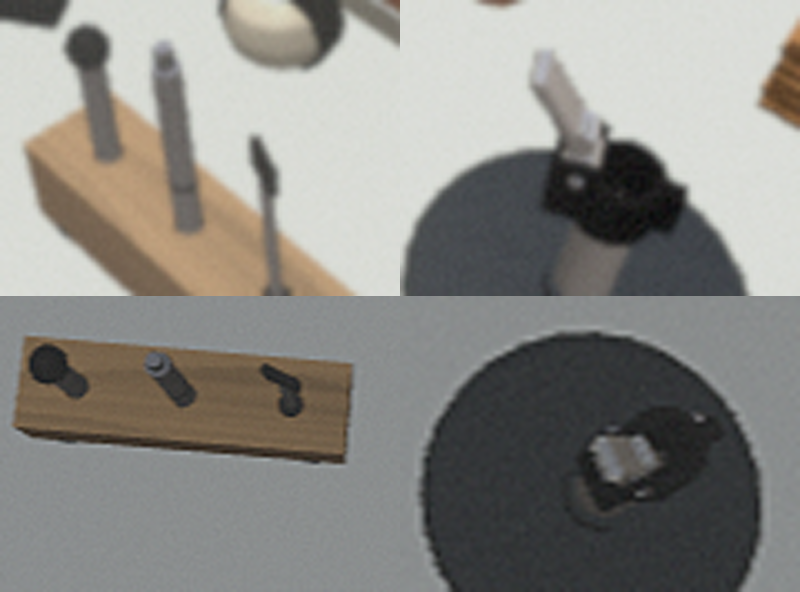

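```bash
cat > h.py <<'E'
from plant import r
import numpy as np, cv2
def P(c):
    i=r.camera_info(c); return i['mtx']@np.c_[i['R'],i['t']]
def tri(a,b,c1='side',c2='top'):
    X=cv2.triangulatePoints(P(c1),P(c2),np.float64(a),np.float64(b)).ravel(); return X[:3]/X[3]
def ray(c,uv,z):
    M=P(c); H=M[:,[0,1,3]].copy(); H[:,2]+=M[:,2]*z
    w=np.linalg.solve(H,[*uv,1]); return w[:2]/w[2]
def proj(c,X):
    w=P(c)@[*X,1]; return w[:2]/w[2]
E
python3 - <<'E'
from h import *
np.set_printoptions(precision=4,suppress=True)
print('stud',tri((271.5,150.1),(246.5,193.6)),ray('side',(271.5,150.1),.19),ray('top',(246.5,193.6),.19))
print('exit',ray('side',(277.3,191.3),.06),ray('top',(255.5,206.2),.06))
print('tip',tri((417.4,234),(426,181.8)),ray('top',(426,181.8),.181))
print('collar',ray('side',(435,260.5),.125),ray('top',(439.4,180.8),.125))
print('disc',ray('top',(423,190.5),.01),ray('side',(425,287.5),.01))
E
```

```text
stud [0.5285 0.1993 0.1918] [0.5295 0.2009] [0.529  0.1995]
exit [0.5231 0.1942] [0.5236 0.1988]
tip [ 0.5636 -0.1647  0.1823] [ 0.5631 -0.1644]
collar [ 0.5755 -0.2107] [ 0.5786 -0.2107]
disc [ 0.5793 -0.2071] [ 0.5782 -0.2124]
```

The crop shows the ring mark low on the middle rod (about 277,182 in side view), so it is the pole. The black stand's lever leans towards world +y and a little −x. Moving above the pole now, turning so the fingers close across the block.

```bash
python3 -m jog '[{"dx":0.09,"dy":-0.131,"dz":0.02,"wz":-0.0535,"hand":0},{"dx":0.09,"dy":-0.131,"wz":-0.0535,"hand":0},{"dx":0.09,"dy":-0.131,"wz":-0.0535,"hand":0},{"dx":0.09,"dy":-0.131,"wz":-0.0535,"hand":0},{"dx":0.09,"dy":-0.131,"wz":-0.0535,"hand":0}]'
python3 -m jog '[{"dx":0.09,"dy":-0.131,"wz":-0.0535,"hand":0},{"dx":0.09,"dy":-0.131,"wz":-0.0535,"hand":0},{"dx":0.09,"dy":-0.131,"wz":-0.0535,"hand":0},{"dx":0.09,"dy":-0.131,"wz":-0.0535,"hand":0},{"dx":0.09,"dy":-0.131,"wz":-0.0535,"hand":0}]'
python3 -m jog '[{"dx":0.09,"dy":-0.131,"wz":-0.0535,"hand":0},{"hand":0},{"hand":0}]'
python3 - <<'E'
from h import *
M=r.camera_info('wrist'); im=r.snapshot('wrist'); cv2.imwrite('pics/w1.png',im[...,::-1])
s=r.get_state(); print(s['tool_pos'],s['eef_rot'],s['q'],s['contact_force'])
print(proj('wrist',(.527,.199,.192)),proj('wrist',(.527,.199,.06)))
print([(d['p'],d['bbox']) for d in r.search_frame('wrist','upper_pole')[:3]])
E
```

```text
[0.27901403 0.55926478 0.23875867] [2.29329840e-01 9.73348768e-01 3.31283963e-05 1.38907379e-05] [-1.07420542  0.68905374 -0.19459717  1.56534815  0.15731709  0.9025065
 -0.21512403] [0.44543322 0.20007551 0.7261116 ]
[141.4049578  517.78402608] [190.34188187 404.16981302]
[]invalid input
invalid input
invalid input
```

View pics/w1.png

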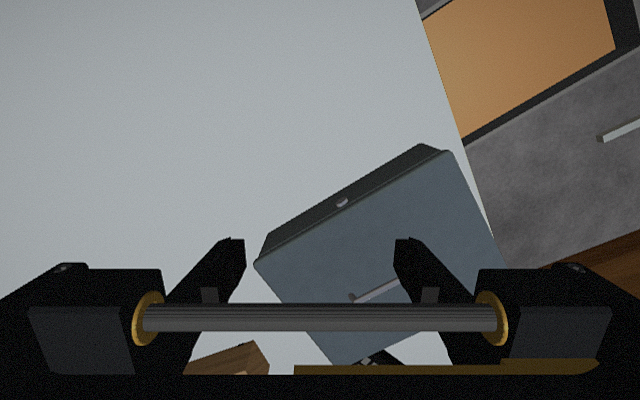

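The rows were refused, so the arm has not moved; every key is probably needed in each row. The wrist view only shows the fingers (235,240)/(405,240) over the grey box.

```bash
python3 -m jog '[{"wx":0,"wy":0,"wz":-0.0535,"dx":0.09,"dy":-0.131,"dz":0.02,"hand":0},{"wx":0,"wy":0,"wz":-0.0535,"dx":0.09,"dy":-0.131,"dz":0,"hand":0},{"wx":0,"wy":0,"wz":-0.0535,"dx":0.09,"dy":-0.131,"dz":0,"hand":0},{"wx":0,"wy":0,"wz":-0.0535,"dx":0.09,"dy":-0.131,"dz":0,"hand":0},{"wx":0,"wy":0,"wz":-0.0535,"dx":0.09,"dy":-0.131,"dz":0,"hand":0}]'
```

```text
clock: 1.12
tool_pos: [0.3923, 0.394, 0.244]
eef_rot: [0.481, 0.877, 0.0, 0.0]
contact_force: [1.1, -0.3, -0.6]
opening: 0.997
finger_force: 0.0
```

```bash
python3 -m jog '[{"wx":0,"wy":0,"wz":-0.0535,"dx":0.09,"dy":-0.131,"dz":0,"hand":0},{"wx":0,"wy":0,"wz":-0.0535,"dx":0.09,"dy":-0.131,"dz":0,"hand":0},{"wx":0,"wy":0,"wz":-0.0535,"dx":0.09,"dy":-0.131,"dz":0,"hand":0},{"wx":0,"wy":0,"wz":-0.0535,"dx":0.09,"dy":-0.131,"dz":0,"hand":0},{"wx":0,"wy":0,"wz":-0.0535,"dx":0.09,"dy":-0.131,"dz":0,"hand":0}]'
python3 -m jog '[{"wx":0,"wy":0,"wz":-0.0535,"dx":0.09,"dy":-0.131,"dz":0,"hand":0},{"wx":0,"wy":0,"wz":0,"dx":0,"dy":0,"dz":0,"hand":0},{"wx":0,"wy":0,"wz":0,"dx":0,"dy":0,"dz":0,"hand":0}]'
python3 - <<'E'
from h import *
from scipy.spatial.transform import Rotation as R
im=r.snapshot('wrist'); cv2.imwrite('pics/w2.png',im[...,::-1])
s=r.get_state(); print(s['tool_pos'],R.from_quat(s['eef_rot']).as_matrix().round(3).tolist(),s['q'])
print(proj('wrist',(.527,.199,.192)),proj('wrist',(.527,.199,.06)))
print([(d['p'],d['bbox']) for d in r.search_frame('wrist','upper_pole')[:3]])
E
```

```text
clock: 1.53
tool_pos: [0.5049, 0.2302, 0.244]
eef_rot: [0.695, 0.719, 0.0, 0.0]
contact_force: [1.1, -0.2, 0.0]
opening: 1.0
finger_force: 0.0
clock: 1.78
tool_pos: [0.528, 0.1961, 0.2439]
eef_rot: [0.733, 0.68, 0.0, 0.001]
contact_force: [-1.1, 0.4, 0.1]
opening: 1.002
finger_force: 0.0
[0.52669784 0.19867044 0.24374246] [[0.07, 0.998, -0.0], [0.998, -0.07, 0.0], [0.0, -0.0, -1.0]] [-0.5022226   0.59958934  0.0993435   1.7601474  -0.07965756  0.78563174
 -0.43368931]
[318.94228821 217.64532329] [319.11099175 175.46758343]
[(0.84, [309.9, 161.7, 329.8, 218.9])]
```

View pics/w2.png

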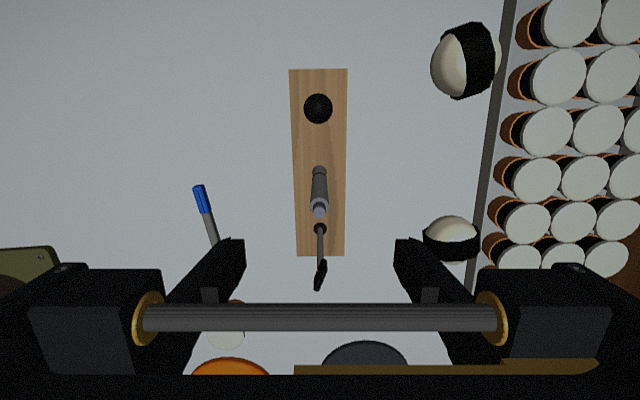

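The wrist view shows the pole centred between the fingers, base at (319,170), stud near (320,208). I'll measure it in an enlarged crop.

Run:
```python
from h import *
im=cv2.imread('pics/w2.png'); c=cv2.resize(im[150:250,280:360],(640,800)[::1],interpolation=cv2.INTER_CUBIC)[:600]
for y in np.arange(.194,.208,.004):
    print(y,[proj('wrist',(.527,y,z)).round(1) for z in (.192,.178,.094,.06)])
cv2.imwrite('pics/w2c.png',c)
```

```text
0.194 [array([320.5, 225.4]), array([320.5, 218.3]), array([320.2, 188.7]), array([320.2, 180.7])]
0.198 [array([320.2, 220.6]), array([320.1, 213.8]), array([320. , 185.2]), array([319.9, 177.5])]
0.202 [array([319.8, 215.8]), array([319.8, 209.2]), array([319.7, 181.7]), array([319.7, 174.3])]
0.20600000000000002 [array([319.5, 210.9]), array([319.5, 204.5]), array([319.5, 178.2]), array([319.5, 171.1])]
```

View pics/w2c.png

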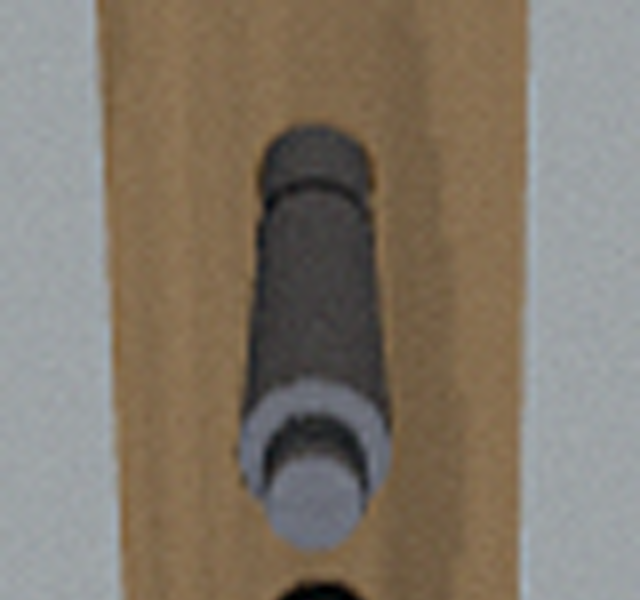

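The stud disc is at (319.4,212.8) and the shoulder at (319.5,205.9), which puts the pole at about (0.527, 0.203–0.2045). Descending and gripping.

```bash
python3 -m jog '[{"wx":0,"wy":0,"wz":0,"dx":0,"dy":0.018,"dz":-0.1,"hand":0},{"wx":0,"wy":0,"wz":0,"dx":0,"dy":0,"dz":-0.12,"hand":0},{"wx":0,"wy":0,"wz":0,"dx":0,"dy":0,"dz":-0.12,"hand":0},{"wx":0,"wy":0,"wz":0,"dx":0,"dy":0,"dz":-0.095,"hand":0},{"wx":0,"wy":0,"wz":0,"dx":0,"dy":0,"dz":0,"hand":0}]' 25
for i in 1 2; do python3 -m jog '[{"wx":0,"wy":0,"wz":0,"dx":0,"dy":0,"dz":0,"hand":1},{"wx":0,"wy":0,"wz":0,"dx":0,"dy":0,"dz":0,"hand":1},{"wx":0,"wy":0,"wz":0,"dx":0,"dy":0,"dz":0,"hand":1},{"wx":0,"wy":0,"wz":0,"dx":0,"dy":0,"dz":0,"hand":1},{"wx":0,"wy":0,"wz":0,"dx":0,"dy":0,"dz":0,"hand":1}]' 25; done
```

```text
clock: 2.3
tool_pos: [0.5224, 0.2049, 0.1309]
eef_rot: [0.73, 0.684, -0.004, -0.002]
contact_force: [-0.7, -0.4, -0.1]
opening: 1.001
finger_force: 0.0
clock: 2.72
tool_pos: [0.5272, 0.2039, 0.1363]
eef_rot: [0.731, 0.682, 0.001, 0.0]
contact_force: [-0.9, 1.1, -0.4]
opening: 0.644
finger_force: 0.0
clock: 3.13
tool_pos: [0.5265, 0.2035, 0.135]
eef_rot: [0.731, 0.682, 0.0, 0.0]
contact_force: [0.3, -0.6, -0.7]
opening: 0.27
finger_force: 0.0
```

```bash
python3 -m jog '[{"wx":0,"wy":0,"wz":0,"dx":0,"dy":0,"dz":0,"hand":1},{"wx":0,"wy":0,"wz":0,"dx":0,"dy":0,"dz":0,"hand":1},{"wx":0,"wy":0,"wz":0,"dx":0,"dy":0,"dz":0,"hand":1},{"wx":0,"wy":0,"wz":0,"dx":0,"dy":0,"dz":0,"hand":1},{"wx":0,"wy":0,"wz":0,"dx":0,"dy":0,"dz":0,"hand":1}]' 25
python3 -m jog '[{"wx":0,"wy":0,"wz":0,"dx":0,"dy":0,"dz":0.06,"hand":1},{"wx":0,"wy":0,"wz":0,"dx":0,"dy":0,"dz":0.15,"hand":1},{"wx":0,"wy":0,"wz":0,"dx":0,"dy":0,"dz":0.15,"hand":1},{"wx":0,"wy":0,"wz":0,"dx":0,"dy":0,"dz":0.15,"hand":1},{"wx":0,"wy":0,"wz":0,"dx":0,"dy":0,"dz":0.15,"hand":1}]' 25
python3 -m jog '[{"wx":0,"wy":0,"wz":0,"dx":0,"dy":0,"dz":0.13,"hand":1},{"wx":0,"wy":0,"wz":0,"dx":0,"dy":0,"dz":0.1,"hand":1},{"wx":0,"wy":0,"wz":0,"dx":0,"dy":0,"dz":0,"hand":1},{"wx":0,"wy":0,"wz":0,"dx":0,"dy":0,"dz":0,"hand":1}]' 25
python3 - <<'E'
from h import *
from scipy.spatial.transform import Rotation as R
im=r.snapshot('side'); cv2.imwrite('pics/s2.png',im[...,::-1])
s=r.get_state(); p=s['tool_pos']; print(p,R.from_quat(s['eef_rot']).as_matrix().round(3).tolist(),s['q'],s['contact_force'])
print([proj('side',(p[0],p[1],p[2]-.123+h)).round(1) for h in (0,.082)])
print([(d['p'],d['bbox']) for d in r.search_frame('side','upper_pole')[:3]])
u,v=proj('side',(p[0],p[1],p[2]-.06)).astype(int)
cv2.imwrite('pics/s2c.png',cv2.resize(im[v-45:v+45,u-40:u+40,::-1],(533,600),interpolation=cv2.INTER_CUBIC));print(u-40,v-45)
E
```

```text
clock: 3.55
tool_pos: [0.5268, 0.2035, 0.135]
eef_rot: [0.731, 0.682, 0.0, 0.0]
contact_force: [1.2, -0.2, -1.6]
opening: 0.174
finger_force: 25.0
clock: 3.97
tool_pos: [0.5255, 0.2032, 0.3014]
eef_rot: [0.731, 0.682, -0.001, -0.0]
contact_force: [0.0, 0.6, -1.8]
opening: 0.172
finger_force: 25.0
clock: 4.3
tool_pos: [0.5265, 0.2036, 0.3582]
eef_rot: [0.731, 0.682, 0.001, 0.0]
contact_force: [0.2, -0.1, -2.2]
opening: 0.17
finger_force: 25.0
[0.52560201 0.20336376 0.35661891] [[0.069, 0.998, -0.002], [0.998, -0.069, -0.001], [-0.001, -0.002, -1.0]] [-0.52675868  0.48089408  0.12429842  1.59384474 -0.06555683  1.07279863
 -0.45371056] [ 0.29273108  0.41273431 -1.71022956]
[array([267.1, 135.5]), array([262.1, 103.8])]
[(0.74, [255.6, 61.1, 270.2, 135.7])]
223 66
```

View pics/s2c.png

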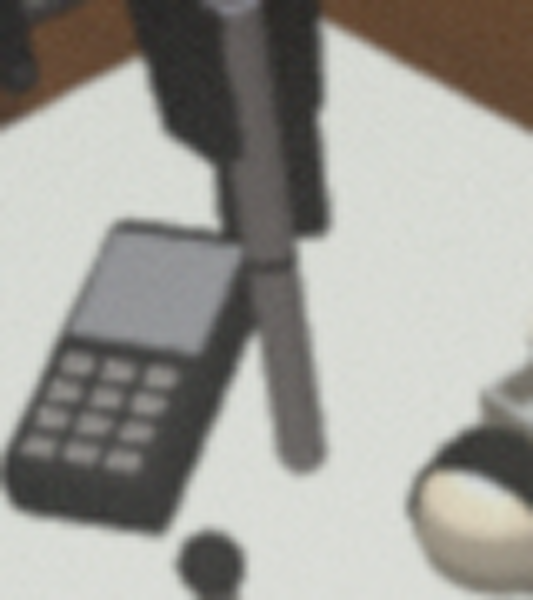

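The pole is held vertically: foot at side pixel (268,136), ring mark at (263,106), as predicted. Moving over to the stand while turning the closing axis onto the lever direction.

```bash
for i in 1 2; do python3 -m jog '[{"wx":0,"wy":0,"wz":-0.0544,"dx":0.0182,"dy":-0.15,"dz":0,"hand":1},{"wx":0,"wy":0,"wz":-0.0544,"dx":0.0182,"dy":-0.15,"dz":0,"hand":1},{"wx":0,"wy":0,"wz":-0.0544,"dx":0.0182,"dy":-0.15,"dz":0,"hand":1},{"wx":0,"wy":0,"wz":-0.0544,"dx":0.0182,"dy":-0.15,"dz":0,"hand":1},{"wx":0,"wy":0,"wz":-0.0544,"dx":0.0182,"dy":-0.15,"dz":0,"hand":1}]' 25; done
python3 -m jog '[{"wx":0,"wy":0,"wz":-0.0544,"dx":0.0182,"dy":-0.15,"dz":0,"hand":1},{"wx":0,"wy":0,"wz":0,"dx":0,"dy":0,"dz":0,"hand":1},{"wx":0,"wy":0,"wz":0,"dx":0,"dy":0,"dz":0,"hand":1},{"wx":0,"wy":0,"wz":0,"dx":0,"dy":0,"dz":0,"hand":1}]' 25
python3 - <<'E'
from h import *
from scipy.spatial.transform import Rotation as R
s=r.get_state(); p=s['tool_pos']; print(p,R.from_quat(s['eef_rot']).as_matrix().round(3).tolist(),s['q'],s['contact_force'])
a=r.snapshot('side');b=r.snapshot('wrist')
f=lambda im,x,y,w,h,W,H:cv2.resize(im[y:y+h,x:x+w],(W,H),interpolation=cv2.INTER_CUBIC)
o=np.hstack([f(a,390,170,80,120,400,600),f(b,220,100,200,300,400,600)])
cv2.imwrite('pics/st.png',o[...,::-1]); cv2.imwrite('pics/stw.png',b[...,::-1])
print([proj('side',(p[0],p[1],p[2]-.123+h)).round(1) for h in (0,.082)])
print([proj(c,X).round(1) for c in ('side','wrist') for X in ((.577,-.211,.125),(.5635,-.1645,.182))])
E
```

```text
clock: 4.82
tool_pos: [0.5479, 0.0144, 0.3554]
eef_rot: [0.889, 0.459, -0.002, -0.001]
contact_force: [1.2, -0.3, -1.6]
opening: 0.174
finger_force: 25.0
clock: 5.23
tool_pos: [0.5708, -0.1727, 0.3551]
eef_rot: [0.979, 0.203, -0.002, -0.001]
contact_force: [0.3, 1.0, -1.5]
opening: 0.174
finger_force: 25.0
clock: 5.57
tool_pos: [0.5759, -0.2078, 0.3554]
eef_rot: [0.988, 0.152, -0.002, -0.001]
contact_force: [0.3, 0.7, -1.7]
opening: 0.171
finger_force: 25.0
[ 0.57590233 -0.20780758  0.3553841 ] [[0.954, 0.301, -0.004], [0.301, -0.954, 0.002], [-0.003, -0.003, -1.0]] [ 0.01967852  0.59496874  0.46624754  1.45614999 -0.27885554  1.16069071
 -0.73558683] [ 0.3346395   0.69809137 -1.68155846]
[array([446.9, 227.3]), array([459.4, 196.8])]
[array([435.5, 260.1]), array([416.7, 234.3]), array([321.9, 168.5]), array([281.3, 178.1])]
```

View pics/st.png

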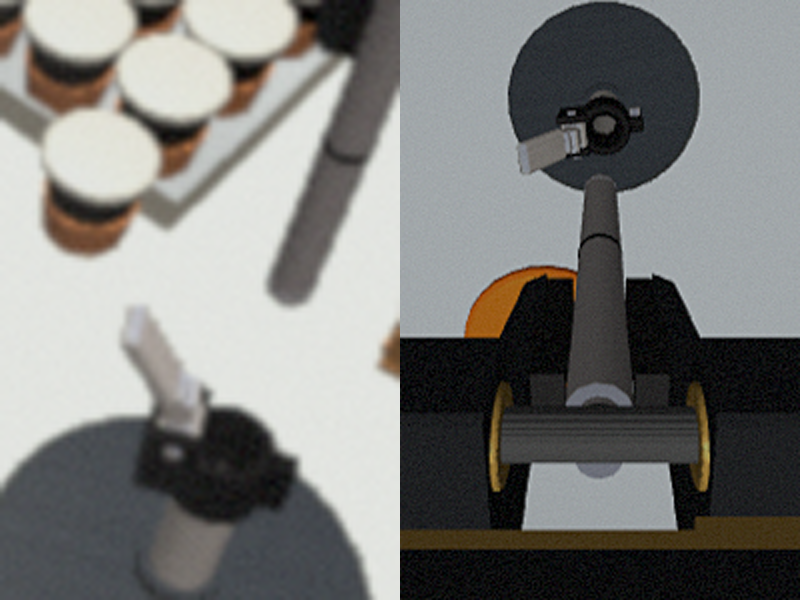

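The pole foot is at side pixel (448,229), above the collar at about (435,261). The wrist view shows the mouth at (322,162) and the lever tip near (287,177). I'll enlarge the collar to fix its centre and the lever heading.

Run:
```python
from h import *
b=cv2.imread('pics/stw.png')
a=r.snapshot('side')[...,::-1]
f=lambda im,x,y,w,h,W,H:cv2.resize(im[y:y+h,x:x+w],(W,H),interpolation=cv2.INTER_CUBIC)
o=np.hstack([f(b,270,135,80,60,400,300),f(a,405,225,50,60,400,480)[:300]])
o2=np.hstack([f(b,300,180,40,30,400,300),f(a,430,200,40,37,400,300)])
o=cv2.convertScaleAbs(np.vstack([o,o2]),alpha=2.2)
cv2.imwrite('pics/z.png',o)
p=r.get_state()['tool_pos']
print([proj(c,(p[0],p[1],p[2]-.123)).round(1) for c in('wrist','side')])
```

```text
[array([318.4, 191.5]), array([446.8, 226.3])]
```

View pics/z.png

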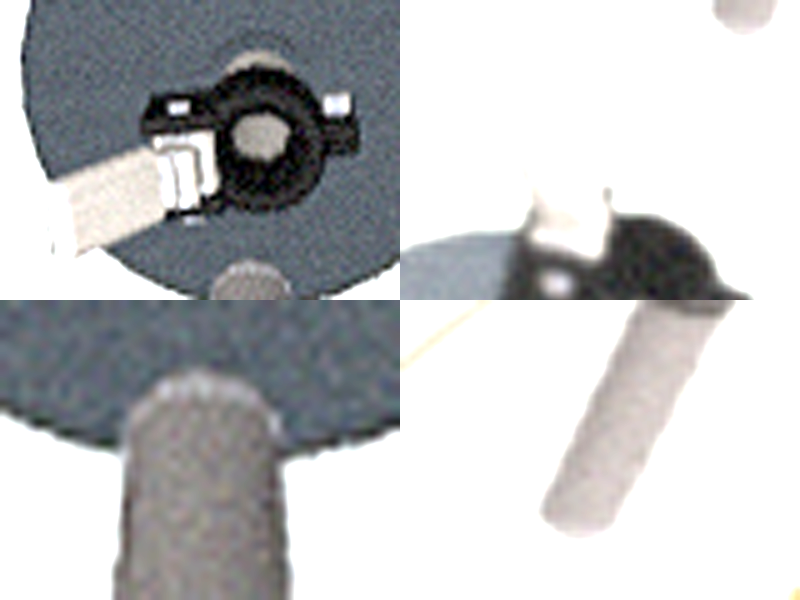

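Run:
```python
from h import *
for cx,cy in ((.577,-.210),(.580,-.210)):
  for d in (8,13,18,23):
    a=np.radians(d);T=lambda x,y,z:(cx+x*np.cos(a)-y*np.sin(a),cy+x*np.sin(a)+y*np.cos(a),z)
    c=proj('wrist',T(0,0,.125))
    print(cx,d,'tip',(proj('wrist',T(0,.054,.181))-c).round(1),'pin',(proj('wrist',T(-.012,.021,.129))-proj('wrist',T(.012,.021,.129))).round(1),'handle',(proj('wrist',T(0,.054,.181))-proj('wrist',T(0,.03,.143))).round(1))
    tp=proj('top',T(0,.05,.182));print('  top tip',tp.round(1),'side',proj('side',T(0,.05,.182)).round(1))
```

```text
0.577 8 tip [-45.    2.9] pin [-2.7 17.1] handle [-22.5   3.7]
  top tip [424.1 178.3] side [416.9 230.9]
0.577 13 tip [-45.3   6.8] pin [-1.2 17.3] handle [-22.6   5.6]
  top tip [424.6 180.4] side [416.  232.6]
0.577 18 tip [-45.3  10.6] pin [ 0.4 17.3] handle [-22.5   7.5]
  top tip [425.2 182.4] side [415.2 234.3]
0.577 23 tip [-44.9  14.5] pin [ 1.9 17.1] handle [-22.3   9.4]
  top tip [426.  184.4] side [414.6 236.1]
0.58 8 tip [-45.    2.6] pin [-2.7 17.2] handle [-22.5   3.4]
  top tip [424.1 176.9] side [417.8 230. ]
0.58 13 tip [-45.3   6.5] pin [-1.2 17.3] handle [-22.6   5.4]
  top tip [424.5 179. ] side [416.9 231.6]
0.58 18 tip [-45.3  10.3] pin [ 0.4 17.3] handle [-22.5   7.3]
  top tip [425.2 181. ] side [416.1 233.3]
0.58 23 tip [-44.9  14.2] pin [ 1.9 17.2] handle [-22.3   9.2]
  top tip [426.  182.9] side [415.6 235.1]
```

Lever heading works out to about 21° (stand +y ≈ (−0.36, 0.93)) and the collar at about (0.577,−0.210). Aligning and lowering.

```bash
python3 -m jog '[{"wx":0,"wy":0,"wz":0.03,"dx":0.006,"dy":-0.009,"dz":-0.1,"hand":1},{"wx":0,"wy":0,"wz":0,"dx":0,"dy":0,"dz":-0.12,"hand":1},{"wx":0,"wy":0,"wz":0,"dx":0,"dy":0,"dz":-0.12,"hand":1},{"wx":0,"wy":0,"wz":0,"dx":0,"dy":0,"dz":-0.04,"hand":1},{"wx":0,"wy":0,"wz":0,"dx":0,"dy":0,"dz":0,"hand":1}]' 25
python3 -m jog '[{"wx":0,"wy":0,"wz":0,"dx":0,"dy":0,"dz":0,"hand":1},{"wx":0,"wy":0,"wz":0,"dx":0,"dy":0,"dz":-0.03,"hand":1},{"wx":0,"wy":0,"wz":0,"dx":0,"dy":0,"dz":-0.03,"hand":1},{"wx":0,"wy":0,"wz":0,"dx":0,"dy":0,"dz":0,"hand":1}]' 25
python3 -m jog '[{"wx":0,"wy":0,"wz":0,"dx":0,"dy":0,"dz":-0.02,"hand":1},{"wx":0,"wy":0,"wz":0,"dx":0,"dy":0,"dz":-0.02,"hand":1},{"wx":0,"wy":0,"wz":0,"dx":0,"dy":0,"dz":0,"hand":1}]' 25
```

```text
clock: 6.13
tool_pos: [0.5766, -0.209, 0.2599]
eef_rot: [0.983, 0.182, -0.003, -0.002]
contact_force: [0.4, 0.4, -1.7]
opening: 0.173
finger_force: 25.0
clock: 6.47
tool_pos: [0.5778, -0.2109, 0.247]
eef_rot: [0.983, 0.182, -0.0, -0.0]
contact_force: [-0.2, 1.0, -2.2]
opening: 0.17
finger_force: 25.0
clock: 6.72
tool_pos: [0.5789, -0.21, 0.2371]
eef_rot: [0.983, 0.182, 0.001, -0.001]
contact_force: [1.5, 1.5, -0.9]
opening: 0.175
finger_force: 25.0
```

```bash
python3 -m jog '[{"wx":0,"wy":0,"wz":0,"dx":0,"dy":0,"dz":-0.025,"hand":1},{"wx":0,"wy":0,"wz":0,"dx":0,"dy":0,"dz":-0.025,"hand":1},{"wx":0,"wy":0,"wz":0,"dx":0,"dy":0,"dz":0,"hand":1},{"wx":0,"wy":0,"wz":0,"dx":0,"dy":0,"dz":0,"hand":1}]' 25
python3 - <<'E'
from h import *
for i in range(4):
    r.snapshot('side');s=r.get_state();print(s['tool_pos'].round(4),np.round(s['contact_force'],1),np.round(s['moment'],2))
print([(d['p'],d['bbox']) for d in r.search_frame('side','upper_pole')[:3]],proj('side',(.578,-.21,.1255)))
E
```

```text
clock: 7.05
tool_pos: [0.5779, -0.2107, 0.2242]
eef_rot: [0.983, 0.182, -0.0, -0.0]
contact_force: [0.9, 3.6, -1.9]
opening: 0.178
finger_force: 25.0
[ 0.5779 -0.2107  0.2245] [ 2.1  2.5 -2.2] [ 0.92 -0.38 -0.01]
[ 0.578  -0.2108  0.2247] [ 1.1  3.4 -1.8] [ 0.92 -0.41 -0.03]
[ 0.5779 -0.2109  0.2248] [ 0.7  2.5 -3.5] [ 0.89 -0.3  -0.  ]
[ 0.5779 -0.2109  0.2249] [ 1.4  2.4 -1.8] [ 0.88 -0.28  0.  ]
[(0.72, [431.5, 214.5, 460.7, 263.9])] [435.43220592 259.3270885 ]
```

```bash
python3 -m jog '[{"wx":0,"wy":0,"wz":0,"dx":0.002,"dy":0.004,"dz":-0.025,"hand":1},{"wx":0,"wy":0,"wz":0,"dx":0,"dy":0,"dz":-0.03,"hand":1},{"wx":0,"wy":0,"wz":0,"dx":0,"dy":0,"dz":-0.03,"hand":1},{"wx":0,"wy":0,"wz":0,"dx":0,"dy":0,"dz":-0.03,"hand":1},{"wx":0,"wy":0,"wz":0,"dx":0,"dy":0,"dz":0,"hand":1}]' 25
python3 -m jog '[{"wx":0,"wy":0,"wz":0,"dx":0,"dy":0,"dz":0,"hand":1},{"wx":0,"wy":0,"wz":0,"dx":0,"dy":0,"dz":0,"hand":1}]' 25
```

```text
clock: 7.72
tool_pos: [0.5784, -0.2098, 0.1943]
eef_rot: [0.983, 0.182, -0.001, -0.0]
contact_force: [2.2, 3.0, -2.8]
opening: 0.172
finger_force: 25.0
clock: 7.88
tool_pos: [0.5787, -0.2101, 0.1961]
eef_rot: [0.983, 0.182, -0.0, -0.0]
contact_force: [1.6, 2.7, -2.5]
opening: 0.17
finger_force: 25.0
```

The pole is about 52 mm into the bore. Releasing so it slides to the stop, then shifting the open hand to span pole and lever and descending.

```bash
for i in 1 2; do python3 -m jog '[{"wx":0,"wy":0,"wz":0,"dx":0,"dy":0,"dz":0,"hand":0},{"wx":0,"wy":0,"wz":0,"dx":0,"dy":0,"dz":0,"hand":0},{"wx":0,"wy":0,"wz":0,"dx":0,"dy":0,"dz":0,"hand":0},{"wx":0,"wy":0,"wz":0,"dx":0,"dy":0,"dz":0,"hand":0},{"wx":0,"wy":0,"wz":0,"dx":0,"dy":0,"dz":0,"hand":0}]'; done
python3 -m jog '[{"wx":0,"wy":0,"wz":0,"dx":0,"dy":0,"dz":0,"hand":0},{"wx":0,"wy":0,"wz":0,"dx":0,"dy":0,"dz":0,"hand":0},{"wx":0,"wy":0,"wz":0,"dx":-0.033,"dy":0.086,"dz":0,"hand":0},{"wx":0,"wy":0,"wz":0,"dx":0,"dy":0,"dz":0,"hand":0}]'
python3 - <<'E'
from h import *
s=r.get_state();print(s['tool_pos'],s['contact_force'],s['opening'])
a=r.snapshot('side');b=r.snapshot('wrist');c=r.snapshot('top')
cv2.imwrite('pics/rel.png',np.hstack([cv2.resize(a[160:300,380:480],(400,560),interpolation=cv2.INTER_CUBIC),cv2.resize(b[100:380,220:420],(400,560),interpolation=cv2.INTER_CUBIC)])[...,::-1])
for q in ('upper_pole','lever_tip'):print(q,[(d['p'],d['bbox']) for d in r.search_frame('wrist',q)[:2]])
A=(.579,-.209);Y=np.array([-.358,.934])
print('stud exp',proj('wrist',(*A,.199)),proj('side',(*A,.199)),'tip',proj('wrist',(*(A+Y*.054),.181)))
E
```

```text
clock: 8.3
tool_pos: [0.5783, -0.2109, 0.1965]
eef_rot: [0.983, 0.181, -0.0, 0.0]
contact_force: [0.0, 0.1, -0.2]
opening: 0.527
finger_force: 0.0
clock: 8.72
tool_pos: [0.5786, -0.2102, 0.1962]
eef_rot: [0.983, 0.182, -0.0, 0.0]
contact_force: [-0.6, -0.1, -0.3]
opening: 0.906
finger_force: 0.0
clock: 9.05
tool_pos: [0.5694, -0.1848, 0.1958]
eef_rot: [0.983, 0.183, -0.001, -0.002]
contact_force: [-0.1, 1.4, -1.1]
opening: 1.005
finger_force: 0.0
[ 0.56937871 -0.18482572  0.19575254] [-0.0853634   1.35762545 -1.10165688] 1.004902096084092
upper_pole [(0.96, [341.6, 193.9, 373.5, 258.2]), (0.69, [0.0, 219.2, 103.8, 257.2])]
lever_tip [(0.86, [275.1, 204.3, 335.6, 256.4]), (0.61, [336.5, 197.8, 369.2, 255.8])]
stud exp [353.58570591 254.62137778] [444.03010707 237.46552051] tip [265.81710692 240.42060382]
```

View pics/rel.png

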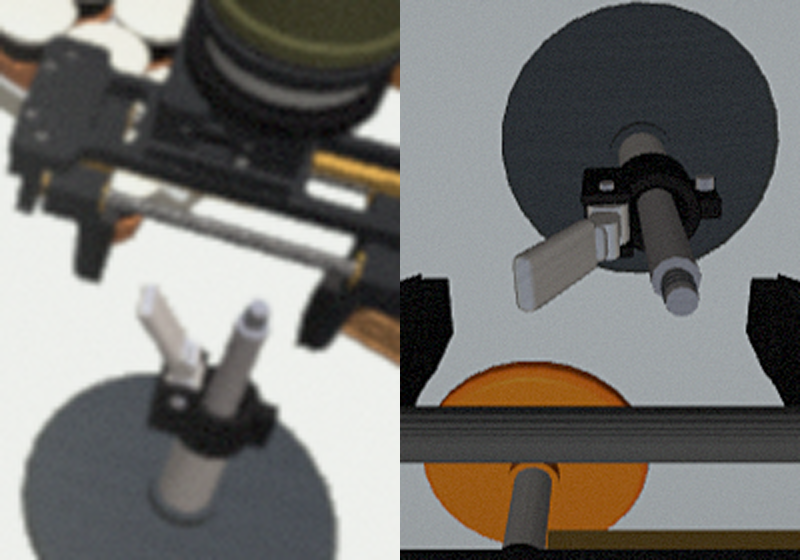

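The pole rests on the stop, stud at wrist pixel (360,251), lever tip at about (278,242). Both lie inside the open fingers, whose inner faces are at u = 245 and 395. Descending to span them.

```bash
python3 -m jog '[{"wx":0,"wy":0,"wz":0.0175,"dx":0,"dy":0,"dz":-0.07,"hand":0},{"wx":0,"wy":0,"wz":0,"dx":0,"dy":0,"dz":-0.08,"hand":0},{"wx":0,"wy":0,"wz":0,"dx":0,"dy":0,"dz":-0.07,"hand":0},{"wx":0,"wy":0,"wz":0,"dx":0,"dy":0,"dz":0,"hand":0},{"wx":0,"wy":0,"wz":0,"dx":0,"dy":0,"dz":0,"hand":0}]' 4
python3 -m jog '[{"wx":0,"wy":0,"wz":0,"dx":0,"dy":0,"dz":0,"hand":0.08},{"wx":0,"wy":0,"wz":0,"dx":0,"dy":0,"dz":0,"hand":0.14},{"wx":0,"wy":0,"wz":0,"dx":0,"dy":0,"dz":0,"hand":0.2},{"wx":0,"wy":0,"wz":0,"dx":0,"dy":0,"dz":0,"hand":0.2},{"wx":0,"wy":0,"wz":0,"dx":0,"dy":0,"dz":0,"hand":0.2}]' 4
python3 - <<'E'
from h import *
s=r.get_state();print(s['tool_pos'],s['contact_force'],s['opening'],s['finger_force'])
r.snapshot('wrist')
for q in ('upper_pole','lever_tip'):print(q,[(d['p'],d['bbox']) for d in r.search_frame('wrist',q)[:2]])
R=r.get_state();from scipy.spatial.transform import Rotation as Q
T=Q.from_quat(R['eef_rot']).as_matrix();print(T[:,1])
for w in (-.035,.035):print(proj('wrist',R['tool_pos']+T[:,1]*w),proj('wrist',R['tool_pos']+T[:,1]*w-T[:,2]*.04))
E
```

```text
clock: 9.72
tool_pos: [0.5699, -0.1894, 0.1408]
eef_rot: [0.98, 0.198, -0.001, -0.0]
contact_force: [-0.1, 0.4, 0.7]
opening: 1.0
finger_force: 0.0
clock: 10.13
tool_pos: [0.5706, -0.1888, 0.1418]
eef_rot: [0.98, 0.199, 0.0, 0.0]
contact_force: [-0.2, 0.4, -0.4]
opening: 0.799
finger_force: 0.0
[ 0.5706327  -0.18877486  0.14182117] [-0.17442386  0.42335125 -0.35112609] 0.798735228546785 0.0
upper_pole [(0.62, [340.8, 217.9, 389.6, 303.6])]
lever_tip [(0.77, [256.2, 232.5, 339.1, 302.4])]
[ 3.89558886e-01 -9.21001527e-01  2.48258658e-04]
[258.07155101 253.86502491] [239.72883186 298.9806935 ]
[377.01723967 253.8181559 ] [394.44431116 298.89417683]
```

```bash
python3 -m jog '[{"wx":0,"wy":0,"wz":0,"dx":0.004,"dy":-0.009,"dz":0,"hand":0.22},{"wx":0,"wy":0,"wz":0,"dx":0,"dy":0,"dz":0,"hand":0.24},{"wx":0,"wy":0,"wz":0,"dx":0,"dy":0,"dz":0,"hand":0.25},{"wx":0,"wy":0,"wz":0,"dx":0,"dy":0,"dz":0,"hand":0.26},{"wx":0,"wy":0,"wz":0,"dx":0,"dy":0,"dz":0,"hand":0.26}]' 4
python3 - <<'E'
from h import *
for i in range(3):
  r.snapshot('wrist');s=r.get_state();print(s['tool_pos'].round(4),np.round(s['contact_force'],1),s['opening'],s['finger_force'])
for q in ('upper_pole','lever_tip'):print(q,[(d['p'],d['bbox']) for d in r.search_frame('wrist',q)[:2]])
E
```

```text
clock: 10.7
tool_pos: [0.5712, -0.1908, 0.1412]
eef_rot: [0.98, 0.199, -0.0, -0.0]
contact_force: [-0.2, 0.4, 0.7]
opening: 0.744
finger_force: 0.3
[ 0.5712 -0.1908  0.1412] [0.1 0.3 1. ] 0.7437870384451808 0.2954050060361624
[ 0.5712 -0.1908  0.1412] [-0.7  0.8  0.8] 0.736127072634077 0.3123493446037173
[ 0.5713 -0.1908  0.1412] [0.  0.  0.4] 0.7403134875939339 0.3321292530745268
upper_pole [(0.61, [338.3, 217.2, 383.8, 303.6])]
lever_tip [(0.62, [248.7, 233.1, 336.0, 303.0])]
```

```bash
python3 -m jog '[{"wx":0,"wy":0,"wz":0,"dx":0,"dy":0,"dz":0,"hand":0.28},{"wx":0,"wy":0,"wz":0,"dx":0,"dy":0,"dz":0,"hand":0.29},{"wx":0,"wy":0,"wz":0,"dx":0,"dy":0,"dz":0,"hand":0.3},{"wx":0,"wy":0,"wz":0,"dx":0,"dy":0,"dz":0,"hand":0.3},{"wx":0,"wy":0,"wz":0,"dx":0,"dy":0,"dz":0,"hand":0.3}]' 5
python3 - <<'E'
from h import *
for i in range(3):
  r.snapshot('wrist');s=r.get_state();print(s['tool_pos'].round(4),np.round(s['contact_force'],1),s['opening'],s['finger_force'])
for q in ('upper_pole','lever_tip'):print(q,[(d['p'],d['bbox']) for d in r.search_frame('wrist',q)[:2]])
E
```

```text
clock: 11.37
tool_pos: [0.5707, -0.1895, 0.141]
eef_rot: [0.98, 0.199, -0.001, -0.001]
contact_force: [-2.2, 4.2, 2.3]
opening: 0.703
finger_force: 2.8
[ 0.5707 -0.1895  0.141 ] [-2.6  5.2  1.9] 0.6988042307535879 2.8462178661720827
[ 0.5707 -0.1895  0.141 ] [-1.9  5.   2. ] 0.69603657750965 2.845221589668654
[ 0.5707 -0.1894  0.141 ] [-2.1  5.   2.8] 0.7031953900769803 2.8453674959018826
upper_pole [(0.96, [341.8, 217.2, 387.2, 303.7])]
lever_tip [(0.56, [251.3, 232.6, 335.5, 304.2])]
```

```bash
python3 -m jog '[{"wx":0,"wy":0,"wz":0,"dx":-0.0016,"dy":0.004,"dz":0,"hand":0.3},{"wx":0,"wy":0,"wz":0,"dx":0,"dy":0,"dz":0,"hand":0.3},{"wx":0,"wy":0,"wz":0,"dx":0,"dy":0,"dz":0.01,"hand":0.3},{"wx":0,"wy":0,"wz":0,"dx":0,"dy":0,"dz":0.01,"hand":0.3},{"wx":0,"wy":0,"wz":0,"dx":0,"dy":0,"dz":0,"hand":0.3}]' 5
cat > look.py <<'E'
from h import *
for i in range(2):
  r.snapshot('wrist');s=r.get_state();print(s['tool_pos'].round(4),np.round(s['contact_force'],1),s['opening'].round(3),s['finger_force'])
r.snapshot('side')
for c in ('wrist','side'):
  for q in ('upper_pole','lever_tip'):print(q,[(d['p'],np.round(d['bbox'],1)) for d in r.search_frame(c,q)[:2]])
E
python3 look.py
```

```text
clock: 12.03
tool_pos: [0.5709, -0.1902, 0.1466]
eef_rot: [0.98, 0.199, 0.0, 0.0]
contact_force: [-1.3, 1.8, -0.2]
opening: 0.702
finger_force: 1.3Traceback (most recent call last):
  File "look.py", line 3, in <module>
    r.snapshot('wrist');s=r.get_state();print(s['tool_pos'].round(4),np.round(s['contact_force'],1),s['opening'].round(3),s['finger_force'])
                                                                                                    ^^^^^^^^^^^^^^^^^^
AttributeError: 'float' object has no attribute 'round'
```

```bash
sed -i "s/s\['opening'\].round(3)/round(s['opening'],3)/" look.py; python3 look.py
```

```text
[ 0.571  -0.1902  0.1464] [-2.1  2.5  1.3] 0.702 1.472996324300766
[ 0.571  -0.1902  0.1464] [-0.9  1.8  1.8] 0.702 1.4657402783632278
upper_pole [(0.65, array([339.9, 213.2, 383.5, 302.1])), (0.26, array([252.4, 226.9, 334.9, 300.6]))]
lever_tip [(0.65, array([257.3, 228.7, 334.2, 304.2]))]
upper_pole [(0.69, array([431.1, 237.2, 449.1, 264.6]))]
lever_tip [(0.55, array([415.5, 235.8, 430.9, 254.2]))]
```

```bash
python3 -m jog '[{"wx":0,"wy":0,"wz":0,"dx":0.0024,"dy":-0.0055,"dz":-0.02,"hand":0.32},{"wx":0,"wy":0,"wz":0,"dx":0,"dy":0,"dz":0,"hand":0.34},{"wx":0,"wy":0,"wz":0,"dx":0,"dy":0,"dz":0,"hand":0.35},{"wx":0,"wy":0,"wz":0,"dx":0,"dy":0,"dz":0,"hand":0.35},{"wx":0,"wy":0,"wz":0,"dx":0,"dy":0,"dz":0,"hand":0.35}]' 6
python3 look.py
```

```text
clock: 12.85
tool_pos: [0.5706, -0.1878, 0.1412]
eef_rot: [0.98, 0.2, -0.001, -0.003]
contact_force: [-4.1, 8.2, 6.6]
opening: 0.661
finger_force: 6.5
[ 0.5706 -0.1879  0.1412] [-5.2  8.3  6.1] 0.663 6.515911098977085
[ 0.5706 -0.1879  0.1411] [-5.   7.5  5.6] 0.66 6.5162547729414655
upper_pole []
lever_tip [(0.91, array([257.6, 231.7, 337.6, 300.8]))]
upper_pole [(0.69, array([430.1, 237.9, 446. , 262.4]))]
lever_tip [(0.74, array([347.7, 339.4, 358.1, 363.7])), (0.69, array([417. , 237.6, 432.9, 252.3]))]
```

```bash
python3 -m jog '[{"wx":0,"wy":0,"wz":0,"dx":0,"dy":0,"dz":0.01,"hand":0.35},{"wx":0,"wy":0,"wz":0,"dx":0,"dy":0,"dz":0.01,"hand":0.35},{"wx":0,"wy":0,"wz":0,"dx":0,"dy":0,"dz":0.01,"hand":0.35},{"wx":0,"wy":0,"wz":0,"dx":0,"dy":0,"dz":0.01,"hand":0.35},{"wx":0,"wy":0,"wz":0,"dx":0,"dy":0,"dz":0,"hand":0.35}]' 6
python3 look.py
```

```text
clock: 13.62
tool_pos: [0.571, -0.1901, 0.1508]
eef_rot: [0.98, 0.199, -0.001, -0.001]
contact_force: [-0.9, 4.2, -1.7]
opening: 0.653
finger_force: 2.7
[ 0.5709 -0.1901  0.1507] [-2.3  5.1 -1.1] 0.649 2.774889227002859
[ 0.5709 -0.1901  0.1507] [-1.9  4.8 -1. ] 0.651 2.79316496104002
upper_pole [(0.68, array([337.1, 213.3, 374.8, 304.7])), (0.41, array([  3.7,  68.8,  61.2, 162.9]))]
lever_tip [(0.72, array([259.1, 225. , 335.9, 302.9]))]
upper_pole [(0.62, array([430.7, 239.4, 442.9, 263. ]))]
lever_tip [(0.59, array([415.9, 232.2, 431.7, 253.1])), (0.51, array([346.8, 340.4, 359.5, 365.8]))]
```

```bash
cat > prof.py <<'E'
from h import *
from scipy.spatial.transform import Rotation as Q
A=np.array([.579,-.209]);s=r.get_state();print(s['tool_pos'].round(4),np.round(s['contact_force'],1),round(s['opening'],3),round(s['finger_force'],1))
for c in ('wrist','side'):
  g=cv2.cvtColor(r.snapshot(c),cv2.COLOR_RGB2GRAY)
  cv2.imwrite(f'pics/p_{c}_{s["clock"]:.1f}.png',g)
  out=[]
  for m in r.masks_of(c,'upper_pole')[:1]:
    k=m['region']; print(c,round(m['p'],2),np.round(m['bbox']))
    for v in range(int(m['bbox'][1]),int(m['bbox'][3]),1 if c=='side' else 2):
      u=np.where(k[v])[0]
      if len(u): w=len(u);x=int(round(u.mean()));out.append((v,x,w,int(g[v,x-2:x+3].mean())))
  print(*out)
  print('axis z .125/.145/.199/.223',[proj(c,(*A,z)).round() .tolist() for z in (.125,.145,.199,.223)])
E
python3 prof.py
```

```text
[ 0.5709 -0.1902  0.1507] [-2.4  5.3 -0.3] 0.652 2.8
wrist 0.74 [339. 211. 375. 304.]
(214, 349, 5, 28) (216, 349, 15, 72) (218, 348, 17, 69) (220, 348, 20, 70) (222, 348, 22, 68) (224, 348, 22, 70) (226, 348, 23, 69) (228, 348, 23, 71) (230, 348, 24, 69) (232, 348, 24, 69) (234, 349, 25, 70) (236, 349, 25, 69) (238, 350, 25, 67) (240, 350, 25, 69) (242, 350, 26, 69) (244, 351, 27, 69) (246, 351, 27, 70) (248, 352, 28, 69) (250, 352, 27, 70) (252, 352, 28, 70) (254, 352, 28, 69) (256, 353, 29, 69) (258, 354, 30, 70) (260, 354, 30, 69) (262, 354, 30, 69) (264, 354, 30, 70) (266, 355, 31, 69) (268, 355, 31, 68) (270, 356, 32, 67) (272, 356, 32, 64) (274, 356, 32, 111) (276, 356, 32, 115) (278, 357, 33, 120) (280, 357, 33, 79) (282, 357, 33, 57) (284, 358, 34, 55) (286, 358, 34, 57) (288, 358, 32, 47) (290, 358, 31, 69) (292, 358, 29, 35) (294, 358, 28, 73) (296, 359, 25, 72) (298, 360, 24, 78) (300, 360, 24, 123) (302, 360, 23, 104)
axis z .125/.145/.199/.223 [[348.0, 234.0], [351.0, 249.0], [365.0, 312.0], [376.0, 362.0]]
side 0.53 [435. 242. 443. 263.]
(241, 441, 7, 91) (242, 441, 9, 107) (243, 441, 9, 135) (244, 441, 9, 146) (245, 440, 9, 115) (246, 440, 9, 100) (247, 440, 8, 99) (248, 439, 9, 97) (249, 439, 9, 98) (250, 438, 9, 97) (251, 438, 9, 98) (252, 438, 8, 99) (253, 437, 9, 98) (254, 436, 8, 95) (255, 436, 8, 97) (256, 436, 8, 98) (257, 436, 8, 99) (258, 436, 8, 100) (259, 435, 7, 97) (260, 435, 7, 100) (261, 435, 7, 101) (262, 435, 5, 98)
axis z .125/.145/.199/.223 [[435.0, 259.0], [437.0, 253.0], [444.0, 237.0], [447.0, 230.0]]
```

The intensity profile shows the shoulder still at side row 243, so the pole has not risen and the finger slipped. Going back down for a firmer squeeze, biased onto the pole, before lifting.

```bash
python3 -m jog '[{"wx":0,"wy":0,"wz":0,"dx":0,"dy":0,"dz":-0.02,"hand":0.28},{"wx":0,"wy":0,"wz":0,"dx":0,"dy":0,"dz":-0.02,"hand":0.28},{"wx":0,"wy":0,"wz":0,"dx":-0.002,"dy":0.005,"dz":0,"hand":0.34},{"wx":0,"wy":0,"wz":0,"dx":0,"dy":0,"dz":0,"hand":0.4},{"wx":0,"wy":0,"wz":0,"dx":0,"dy":0,"dz":0,"hand":0.4}]' 9
python3 -m jog '[{"wx":0,"wy":0,"wz":0,"dx":0,"dy":0,"dz":0,"hand":0.4},{"wx":0,"wy":0,"wz":0,"dx":0,"dy":0,"dz":0,"hand":0.4}]' 9
python3 -m jog '[{"wx":0,"wy":0,"wz":0,"dx":0,"dy":0,"dz":0.01,"hand":0.4},{"wx":0,"wy":0,"wz":0,"dx":0,"dy":0,"dz":0.01,"hand":0.4},{"wx":0,"wy":0,"wz":0,"dx":0,"dy":0,"dz":0.01,"hand":0.4},{"wx":0,"wy":0,"wz":0,"dx":0,"dy":0,"dz":0,"hand":0.4}]' 9
python3 prof.py
```

```text
clock: 14.58
tool_pos: [0.5712, -0.1894, 0.1412]
eef_rot: [0.98, 0.199, 0.0, -0.0]
contact_force: [-0.9, 4.9, 5.4]
opening: 0.608
finger_force: 9.0
clock: 14.75
tool_pos: [0.5713, -0.1897, 0.1416]
eef_rot: [0.98, 0.199, 0.0, -0.0]
contact_force: [-2.0, 4.4, 3.7]
opening: 0.6
finger_force: 8.6
clock: 15.08
tool_pos: [0.5711, -0.1908, 0.1492]
eef_rot: [0.98, 0.198, 0.0, 0.001]
contact_force: [-1.9, 2.1, -0.5]
opening: 0.6
finger_force: 1.0
[ 0.5711 -0.1908  0.1492] [-1.9  2.1 -0.5] 0.6 1.0
wrist 0.83 [338. 213. 377. 304.]
(216, 348, 12, 69) (218, 348, 16, 67) (220, 347, 19, 69) (222, 346, 20, 70) (224, 346, 22, 68) (226, 346, 22, 69) (228, 347, 23, 70) (230, 347, 23, 70) (232, 348, 24, 69) (234, 348, 24, 70) (236, 348, 25, 69) (238, 348, 24, 69) (240, 349, 25, 69) (242, 349, 25, 69) (244, 350, 26, 71) (246, 350, 27, 68) (248, 350, 27, 69) (250, 351, 27, 68) (252, 351, 27, 66) (254, 352, 28, 69) (256, 352, 28, 68) (258, 352, 29, 69) (260, 352, 29, 68) (262, 353, 29, 70) (264, 353, 29, 69) (266, 354, 30, 69) (268, 354, 31, 67) (270, 354, 31, 66) (272, 354, 32, 74) (274, 355, 31, 117) (27
[... 205 characters left out ...]
9) (298, 359, 23, 100) (300, 360, 22, 122) (302, 358, 16, 103)
axis z .125/.145/.199/.223 [[347.0, 235.0], [351.0, 250.0], [364.0, 314.0], [376.0, 365.0]]
side 0.73 [433. 238. 445. 262.]
(239, 440, 3, 91) (240, 440, 7, 100) (241, 440, 8, 112) (242, 440, 10, 133) (243, 440, 10, 141) (244, 440, 11, 117) (245, 440, 10, 101) (246, 440, 10, 100) (247, 439, 11, 98) (248, 438, 10, 96) (249, 438, 10, 97) (250, 438, 11, 97) (251, 438, 10, 100) (252, 438, 10, 100) (253, 437, 9, 98) (254, 436, 10, 98) (255, 436, 9, 99) (256, 436, 9, 100) (257, 436, 8, 100) (258, 436, 8, 102) (259, 436, 8, 100) (260, 435, 7, 102)
axis z .125/.145/.199/.223 [[435.0, 259.0], [437.0, 253.0], [444.0, 237.0], [447.0, 230.0]]
```

The lever was dragged along (opening 53 mm) and the grip went slack. For the lift I'll keep the lever-side finger clear and press the pole against the bore with the other finger through the arm.

```bash
python3 -m jog '[{"wx":0,"wy":0,"wz":0,"dx":0,"dy":0,"dz":-0.016,"hand":0.3},{"wx":0,"wy":0,"wz":0,"dx":0,"dy":0,"dz":-0.016,"hand":0.3},{"wx":0,"wy":0,"wz":0,"dx":-0.005,"dy":0.014,"dz":0,"hand":0.3},{"wx":0,"wy":0,"wz":0,"dx":-0.005,"dy":0.014,"dz":0,"hand":0.3},{"wx":0,"wy":0,"wz":0,"dx":0,"dy":0,"dz":0,"hand":0.3}]' 20
python3 -m jog '[{"wx":0,"wy":0,"wz":0,"dx":0,"dy":0,"dz":0,"hand":0.3},{"wx":0,"wy":0,"wz":0,"dx":0,"dy":0,"dz":0,"hand":0.3},{"wx":0,"wy":0,"wz":0,"dx":0,"dy":0,"dz":0,"hand":0.3}]'
```

```text
clock: 15.7
tool_pos: [0.5693, -0.1858, 0.1409]
eef_rot: [0.98, 0.198, 0.001, 0.003]
contact_force: [1.2, -6.4, -2.9]
opening: 0.699
finger_force: 2.7
clock: 15.95
tool_pos: [0.5693, -0.1858, 0.1409]
eef_rot: [0.98, 0.198, 0.001, 0.003]
contact_force: [2.0, -5.0, -3.4]
opening: 0.699
finger_force: 2.6
```

```bash
python3 -m jog '[{"wx":0,"wy":0,"wz":0,"dx":-0.002,"dy":0.006,"dz":0,"hand":0.3},{"wx":0,"wy":0,"wz":0,"dx":0,"dy":0,"dz":0.01,"hand":0.3},{"wx":0,"wy":0,"wz":0,"dx":0,"dy":0,"dz":0.01,"hand":0.3},{"wx":0,"wy":0,"wz":0,"dx":0,"dy":0,"dz":0.01,"hand":0.3},{"wx":0,"wy":0,"wz":0,"dx":0,"dy":0,"dz":0,"hand":0.3}]'
python3 prof.py
```

```text
clock: 16.37
tool_pos: [0.5695, -0.1853, 0.1492]
eef_rot: [0.98, 0.198, 0.002, 0.004]
contact_force: [1.4, -5.7, 0.1]
opening: 0.702
finger_force: 3.2
[ 0.5695 -0.1853  0.1492] [ 1.4 -5.7  0.1] 0.702 3.2
wrist 0.97 [341. 212. 390. 333.]
(216, 356, 10, 50) (218, 355, 15, 68) (220, 354, 18, 67) (222, 354, 19, 67) (224, 354, 21, 66) (226, 354, 22, 68) (228, 354, 23, 68) (230, 354, 24, 69) (232, 355, 25, 69) (234, 356, 26, 70) (236, 356, 26, 68) (238, 356, 27, 67) (240, 356, 26, 68) (242, 357, 27, 69) (244, 358, 28, 69) (246, 358, 29, 68) (248, 358, 29, 67) (250, 359, 29, 68) (252, 359, 29, 68) (254, 360, 30, 69) (256, 360, 29, 69) (258, 360, 30, 68) (260, 361, 31, 67) (262, 362, 31, 68) (264, 362, 32, 67) (266, 364, 32, 68) (268, 364, 33, 69) (270, 364, 33, 69) (272, 365, 33, 69) (274, 366, 34, 67) (276, 366, 34, 66) (278, 366, 35, 68) (280, 366, 34, 65) (282, 367, 35, 68) (284, 368, 36, 72) (286, 368, 36, 117) (288, 368, 35, 115) (290, 368, 36, 119) (292, 368, 36, 83) (294, 370, 36, 62) (296, 370, 36, 33) (298, 370, 36, 73) (300, 370, 36, 36) (302, 370, 34, 50) (332, 376, 1, 109)
axis z .125/.145/.199/.223 [[355.0, 236.0], [360.0, 251.0], [379.0, 315.0], [394.0, 366.0]]
side 0.6 [431. 233. 446. 264.]
(233, 443, 5, 179) (234, 444, 4, 174) (240, 440, 6, 121) (241, 440, 7, 109) (242, 440, 9, 98) (243, 440, 9, 99) (244, 440, 8, 98) (245, 439, 9, 98) (246, 439, 9, 98) (247, 438, 8, 97) (248, 438, 9, 98) (249, 438, 9, 100) (250, 438, 8, 99) (251, 437, 9, 98) (252, 437, 9, 98) (253, 436, 8, 98) (254, 436, 9, 98) (255, 436, 9, 99) (256, 436, 8, 100) (257, 435, 9, 100) (258, 435, 9, 99) (259, 434, 8, 98) (260, 434, 8, 99) (261, 435, 7, 102) (262, 435, 5, 98) (263, 436, 2, 77)
axis z .125/.145/.199/.223 [[435.0, 259.0], [437.0, 253.0], [444.0, 237.0], [447.0, 230.0]]
```

The shoulder moved to wrist row 288 and side row 240: the pole is now rising with the hand. Continuing the lift.

```bash
python3 -m jog '[{"wx":0,"wy":0,"wz":0,"dx":-0.001,"dy":0.003,"dz":0.012,"hand":0.3},{"wx":0,"wy":0,"wz":0,"dx":0,"dy":0,"dz":0.012,"hand":0.3},{"wx":0,"wy":0,"wz":0,"dx":0,"dy":0,"dz":0.012,"hand":0.3},{"wx":0,"wy":0,"wz":0,"dx":0,"dy":0,"dz":0.012,"hand":0.3},{"wx":0,"wy":0,"wz":0,"dx":0,"dy":0,"dz":0.012,"hand":0.3}]'
python3 -m jog '[{"wx":0,"wy":0,"wz":0,"dx":0,"dy":0,"dz":0,"hand":0.3},{"wx":0,"wy":0,"wz":0,"dx":0,"dy":0,"dz":0,"hand":0.3}]'
sed -i 's/,1 if c==.side. else 2)/,1)/' prof.py; python3 prof.py
```

```text
clock: 16.98
tool_pos: [0.5689, -0.1845, 0.1637]
eef_rot: [0.98, 0.198, 0.001, 0.003]
contact_force: [3.4, -6.8, -4.7]
opening: 0.703
finger_force: 3.5
clock: 17.15
tool_pos: [0.5693, -0.1844, 0.1642]
eef_rot: [0.98, 0.198, 0.002, 0.003]
contact_force: [1.2, -5.5, 0.7]
opening: 0.702
finger_force: 3.0
[ 0.5693 -0.1844  0.1642] [ 1.2 -5.5  0.7] 0.702 3.0
wrist 0.66 [344. 207. 390. 333.]
(208, 356, 8, 26) (209, 355, 11, 63) (210, 354, 14, 71) (211, 354, 15, 71) (212, 354, 17, 48) (213, 354, 18, 2) (214, 353, 19, 42) (215, 353, 21, 71) (216, 353, 21, 69) (217, 353, 21, 69) (218, 354, 22, 68) (219, 353, 23, 70) (220, 353, 23, 65) (221, 353, 23, 66) (222, 353, 23, 68) (223, 353, 23, 69) (224, 353, 23, 67) (225, 354, 24, 65) (226, 354, 23, 70) (227, 354, 23, 71) (228, 354, 24, 66) (229, 354, 24, 68) (230, 354, 24, 69) (231, 355, 25, 67) (232, 355, 25, 69) (233, 355, 25, 67) (234, 355, 25, 66) (235, 356, 26, 67) (236, 356, 26, 67) (237, 356, 26, 68) (238, 356, 27, 65) (239, 356, 27, 68) (240, 356, 26, 67) (241, 356, 26, 67) (242, 357, 27, 67) (243, 357, 27, 68) (244, 357, 27, 68) (245, 358,
[... 1169 characters left out ...]
5/.199/.223 [[354.0, 227.0], [358.0, 239.0], [374.0, 292.0], [386.0, 331.0]]
side 0.76 [432. 229. 444. 261.]
(228, 444, 2, 174) (234, 440, 3, 124) (235, 440, 6, 125) (236, 441, 7, 110) (237, 442, 8, 104) (238, 441, 9, 97) (239, 440, 8, 95) (240, 440, 8, 96) (241, 440, 9, 97) (242, 440, 8, 99) (243, 440, 8, 99) (244, 440, 8, 101) (245, 438, 8, 95) (246, 438, 8, 96) (247, 438, 7, 98) (248, 438, 8, 99) (249, 438, 8, 101) (250, 438, 8, 102) (251, 437, 7, 100) (252, 436, 8, 97) (253, 436, 8, 99) (254, 436, 7, 101) (255, 436, 8, 102) (256, 436, 8, 101) (257, 436, 8, 102) (258, 435, 7, 100) (259, 435, 7, 99)
axis z .125/.145/.199/.223 [[435.0, 259.0], [437.0, 253.0], [444.0, 237.0], [447.0, 230.0]]
```

Run:
```python
from h import *
g=cv2.imread('pics/p_side_17.1.png',0)
if g is None:
  import glob;f=sorted(glob.glob('pics/p_side_*'))[-1];print(f);g=cv2.imread(f,0)
for v in range(252,270):print(v,g[v,428:442].tolist())
A=np.array([.5785,-.209]);n=np.array([.92,.39]);m=np.array([-.716,-.697])
for dz in (.019,.0215,.0235,.0255):
  print(dz,'wrist shoulder',proj('wrist',(*A,.185+dz)).round(1),'ring front',proj('wrist',(*(A+n*.008),.101+dz)).round(1),'side ring',proj('side',(*(A+m*.008),.101+dz)).round(1),'side should',proj('side',(*A,.185+dz)).round(1))
print('rim near', proj('wrist',(*(A+n*.013),.125)),proj('side',(*(A+m*.013),.125)))
```

```text
252 [139, 143, 133, 79, 60, 76, 84, 97, 99, 105, 104, 105, 115, 131]
253 [135, 146, 119, 72, 69, 80, 89, 98, 101, 102, 107, 107, 115, 150]
254 [147, 154, 108, 60, 73, 87, 92, 98, 101, 106, 108, 106, 99, 105]
255 [161, 162, 99, 61, 77, 88, 94, 100, 102, 107, 107, 101, 79, 61]
256 [147, 147, 90, 66, 81, 90, 96, 100, 102, 106, 105, 96, 65, 40]
257 [87, 90, 61, 60, 81, 92, 99, 100, 102, 108, 105, 92, 54, 31]
258 [39, 48, 47, 57, 78, 93, 99, 103, 104, 105, 99, 78, 42, 27]
259 [31, 34, 45, 60, 70, 85, 99, 104, 104, 106, 93, 62, 36, 22]
260 [30, 32, 51, 65, 61, 70, 82, 92, 96, 92, 72, 42, 20, 24]
261 [27, 32, 41, 58, 74, 72, 71, 70, 75, 75, 56, 25, 23, 27]
262 [26, 32, 38, 54, 76, 86, 92, 93, 96, 84, 53, 29, 24, 32]
263 [27, 26, 37, 45, 52, 68, 83, 94, 91, 75, 46, 30, 25, 28]
264 [25, 25, 27, 32, 36, 42, 54, 62, 62, 49, 37, 34, 31, 28]
265 [27, 23, 25, 30, 30, 29, 30, 34, 33, 35, 36, 30, 32, 28]
266 [30, 24, 26, 21, 31, 26, 33, 29, 30, 27, 28, 29, 19, 23]
267 [27, 19, 24, 26, 23, 24, 22, 27, 28, 29, 22, 21, 24, 18]
268 [27, 27, 27, 28, 28, 28, 26, 19, 26, 20, 20, 20, 26, 21]
269 [24, 28, 29, 26, 26, 26, 23, 25, 27, 20, 21, 22, 16, 28]
0.019 wrist shoulder [375.4 300. ] ring front [353.2 214.5] side ring [435.4 263.9] side should [444.5 236.1]
0.0215 wrist shoulder [376.5 303.7] ring front [353.6 215.8] side ring [435.7 263.2] side should [444.9 235.3]
0.0235 wrist shoulder [377.4 306.8] ring front [354.  216.9] side ring [435.9 262.7] side should [445.1 234.6]
0.0255 wrist shoulder [378.4 309.9] ring front [354.3 217.9] side ring [436.1 262.2] side should [445.4 234. ]
rim near [354.31311311 210.60904443] [436.48112591 264.83549432]
```

Ring mark is visible at wrist row 213 and side row 261, putting it within about a millimetre of the collar top. Raising 1.5–2 mm to allow for settling, then closing the fingers in step with shifting the hand back.

```bash
python3 -m jog '[{"wx":0,"wy":0,"wz":0,"dx":0,"dy":0,"dz":0.007,"hand":0.3},{"wx":0,"wy":0,"wz":0,"dx":0,"dy":0,"dz":0,"hand":0.34},{"wx":0,"wy":0,"wz":0,"dx":0.0027,"dy":-0.0065,"dz":0,"hand":0.38},{"wx":0,"wy":0,"wz":0,"dx":0.0027,"dy":-0.0065,"dz":0,"hand":0.42},{"wx":0,"wy":0,"wz":0,"dx":0.0027,"dy":-0.0065,"dz":0,"hand":0.42}]' 20
python3 prof.py | grep -v '('; python3 -c "
from h import *
print([(d['p'],np.round(d['bbox'])) for d in r.search_frame('side','lever_tip')])"
```

```text
clock: 17.77
tool_pos: [0.5711, -0.1892, 0.1658]
eef_rot: [0.98, 0.198, 0.001, 0.003]
contact_force: [0.7, -2.3, 1.9]
opening: 0.583
finger_force: 4.5
[ 0.5711 -0.1892  0.1658] [ 0.7 -2.3  1.9] 0.583 4.5
wrist 0.66 [336. 205. 377. 332.]
axis z .125/.145/.199/.223 [[347.0, 226.0], [350.0, 238.0], [363.0, 290.0], [372.0, 328.0]]
side 0.54 [430. 235. 445. 263.]
axis z .125/.145/.199/.223 [[435.0, 259.0], [437.0, 253.0], [444.0, 237.0], [447.0, 230.0]]
[(0.69, array([348., 340., 360., 366.]))]
```

```bash
cat > chk.py <<'E'
from h import *
s=r.get_state();print(s['tool_pos'].round(4),np.round(s['contact_force'],1),round(s['opening'],3),round(s['finger_force'],1))
g=cv2.cvtColor(r.snapshot('wrist'),cv2.COLOR_RGB2GRAY)
m=r.masks_of('wrist','upper_pole')
if m:
  k=m[0]['region'];P_=[]
  for v in range(196,304):
    u=np.where(k[v])[0]
    if len(u)>4: x=int(u.mean());P_.append((v,int(g[v,x-2:x+3].mean())))
  print('w',[p for p in P_ if p[0]<222],'bright',[p[0] for p in P_ if p[1]>100 and p[0]>240])
g=cv2.cvtColor(r.snapshot('side'),cv2.COLOR_RGB2GRAY)
print('s',[(v,int(g[v,434:438].mean())) for v in range(254,268)])
E
python3 chk.py
```

```text
[ 0.5711 -0.1891  0.1658] [ 1.8 -7.  -1. ] 0.578 4.7
w [(208, 60), (209, 70), (210, 68), (211, 70), (212, 48), (213, 4), (214, 53), (215, 73), (216, 69), (217, 68), (218, 67), (219, 69), (220, 67), (221, 69)] bright [286, 287, 288, 289, 290, 291]
s [(254, 100), (255, 99), (256, 102), (257, 102), (258, 104), (259, 98), (260, 78), (261, 75), (262, 92), (263, 86), (264, 57), (265, 37), (266, 28), (267, 24)]
```

```bash
python3 -m jog '[{"wx":0,"wy":0,"wz":0,"dx":0,"dy":0,"dz":0,"hand":0.46},{"wx":0,"wy":0,"wz":0,"dx":0.0027,"dy":-0.0065,"dz":0,"hand":0.5},{"wx":0,"wy":0,"wz":0,"dx":0.0027,"dy":-0.0065,"dz":0,"hand":0.54},{"wx":0,"wy":0,"wz":0,"dx":0.0027,"dy":-0.0065,"dz":0,"hand":0.54},{"wx":0,"wy":0,"wz":0,"dx":0,"dy":0,"dz":0,"hand":0.54}]' 20
python3 chk.py
```

```text
clock: 18.58
tool_pos: [0.573, -0.1936, 0.1659]
eef_rot: [0.98, 0.198, 0.001, 0.003]
contact_force: [2.7, -6.6, 1.5]
opening: 0.461
finger_force: 9.2
[ 0.573  -0.1936  0.1659] [ 2.7 -6.6  1.5] 0.461 9.2
w [(208, 62), (209, 70), (210, 68), (211, 68), (212, 45), (213, 2), (214, 51), (215, 71), (216, 69), (217, 68), (218, 66), (219, 68), (220, 66), (221, 68)] bright [286, 287, 288, 289, 290, 291]
s [(254, 99), (255, 100), (256, 102), (257, 104), (258, 102), (259, 97), (260, 75), (261, 77), (262, 92), (263, 84), (264, 55), (265, 37), (266, 24), (267, 25)]
```

```bash
python3 -m jog '[{"wx":0,"wy":0,"wz":0,"dx":0,"dy":0,"dz":0,"hand":0.58},{"wx":0,"wy":0,"wz":0,"dx":0.0027,"dy":-0.0065,"dz":0,"hand":0.62},{"wx":0,"wy":0,"wz":0,"dx":0.0027,"dy":-0.0065,"dz":0,"hand":0.64},{"wx":0,"wy":0,"wz":0,"dx":0.0014,"dy":-0.0033,"dz":0,"hand":0.64},{"wx":0,"wy":0,"wz":0,"dx":0,"dy":0,"dz":0,"hand":0.64}]' 25
python3 chk.py
```

```text
clock: 19.15
tool_pos: [0.5748, -0.1979, 0.1659]
eef_rot: [0.98, 0.198, 0.001, 0.003]
contact_force: [1.6, -6.4, 0.5]
opening: 0.363
finger_force: 18.0
[ 0.5748 -0.1979  0.1659] [ 1.6 -6.4  0.5] 0.363 18.0
w [(207, 22), (208, 59), (209, 70), (210, 70), (211, 69), (212, 44), (213, 2), (214, 51), (215, 69), (216, 69), (217, 67), (218, 68), (219, 68), (220, 68), (221, 67)] bright [285, 286, 287, 288, 289, 290, 291]
s [(254, 99), (255, 100), (256, 101), (257, 104), (258, 104), (259, 97), (260, 79), (261, 75), (262, 91), (263, 86), (264, 57), (265, 36), (266, 28), (267, 21)]
```

```bash
python3 -m jog '[{"wx":0,"wy":0,"wz":0,"dx":0,"dy":0,"dz":0,"hand":0.68},{"wx":0,"wy":0,"wz":0,"dx":0.0025,"dy":-0.006,"dz":0,"hand":0.71},{"wx":0,"wy":0,"wz":0,"dx":0.0025,"dy":-0.006,"dz":0,"hand":0.75},{"wx":0,"wy":0,"wz":0,"dx":0,"dy":0,"dz":0,"hand":0.8},{"wx":0,"wy":0,"wz":0,"dx":0,"dy":0,"dz":0,"hand":1}]' 45
python3 chk.py
```

```text
clock: 19.72
tool_pos: [0.5763, -0.202, 0.1648]
eef_rot: [0.98, 0.198, 0.001, 0.004]
contact_force: [5.7, -11.1, -8.6]
opening: 0.293
finger_force: 44.1
[ 0.5763 -0.202   0.1648] [  5.7 -11.1  -8.6] 0.293 44.1
w [(208, 55), (209, 71), (210, 72), (211, 60), (212, 24), (213, 20), (214, 60), (215, 70), (216, 68), (217, 68), (218, 67), (219, 68), (220, 68), (221, 67)] bright [285, 286, 287, 288, 289, 290]
s [(254, 99), (255, 98), (256, 100), (257, 100), (258, 102), (259, 101), (260, 90), (261, 71), (262, 86), (263, 87), (264, 58), (265, 37), (266, 30), (267, 22)]
```

```bash
for i in 1 2; do python3 -m jog '[{"wx":0,"wy":0,"wz":0,"dx":0,"dy":0,"dz":0,"hand":1},{"wx":0,"wy":0,"wz":0,"dx":0,"dy":0,"dz":0,"hand":1},{"wx":0,"wy":0,"wz":0,"dx":0,"dy":0,"dz":0,"hand":1},{"wx":0,"wy":0,"wz":0,"dx":0,"dy":0,"dz":0,"hand":1},{"wx":0,"wy":0,"wz":0,"dx":0,"dy":0,"dz":0,"hand":1}]' 50; done
python3 chk.py
```

```text
clock: 20.28
tool_pos: [0.5764, -0.2022, 0.1649]
eef_rot: [0.98, 0.197, 0.002, 0.004]
contact_force: [6.0, -11.1, -9.7]
opening: 0.288
finger_force: 49.1
clock: 20.7
tool_pos: [0.5764, -0.2022, 0.1648]
eef_rot: [0.98, 0.197, 0.001, 0.004]
contact_force: [6.5, -11.2, -9.1]
opening: 0.291
finger_force: 49.1
[ 0.5764 -0.2022  0.1648] [  6.5 -11.2  -9.1] 0.291 49.1
w [(208, 56), (209, 71), (210, 69), (211, 59), (212, 22), (213, 20), (214, 57), (215, 71), (216, 68), (217, 68), (218, 68), (219, 67), (220, 68), (221, 66)] bright [285, 286, 287, 288, 289, 290]
s [(254, 99), (255, 99), (256, 99), (257, 100), (258, 101), (259, 101), (260, 91), (261, 74), (262, 87), (263, 87), (264, 57), (265, 35), (266, 26), (267, 21)]
```

Everything is steady: opening 25.6 mm (lever shut), ring mark level with the collar and the pole firmly held. Handing in.

```bash
python3 -c "
from plant import r
print(r.finish_job())"
```

```text
the job is handed in; nothing more can be done
None
```

I handed the job in at about 21 s with the pole in the stand's collar, the lever shut (25.6 mm grip, 26 mm when closed), and the ring mark level with the collar top to within about 1–2 mm by camera and arm travel. The fingers still hold the pole at 49 N; the hand-in gave no verdict, and I took no final picture of the bystanders, though I saw no sign of touching them.

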